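# Load the cassette basket and hold it over the tissue processor

## Robot

A 6-joint arm with a two-finger parallel gripper is mounted at the origin on a cart in front of the work surface, level with it; the furniture and walls round the work are solid. World frame = base frame: x ahead of the robot, y to its left, z up, the work surface at z = 0. Lengths are in m, angles in degrees, forces in N, time in s.
With the tool pointing down it reaches from about 0.375 to 0.9 m from the base axis. Payload 3.1 kg.
Tool frame: the origin (TCP) lies at the very end of the fingers, on their centre line; the grasp point (between the pads) lies 19 mm behind it; z points along the fingers, y is the direction in which the jaws open and shut (so a half turn about z gives the same grasp; the last joint's range is limited). The gripper opens to 87 mm and grips with 3 to 60 N. Pads are 19 mm wide; open, the fingers measure 117 mm over their backs; the gripper's body (75 mm by 190 mm) begins 51 mm behind the grasp point.
Start: joints at [57.095, 30.224, 82.088, -0, 67.689, -10.227], TCP at [0.241, 0.577, 0.223] pointing down, gripper open.
Joint ranges: [-176.69, 176.69], [-43.24, 126.21], [12.49, 139.97], [-82, 262], [0, 151.66], [-163.58, 163.58]. Speed limits (degrees/s): [159.86, 159.86, 180, 180, 180, 180].

## Interface

Orientations are given as a 3x3 rotation matrix whose columns are the frame's x, y, z axes.
In Python, from rig import readout, capture, camera_model, bot, spot_in, regions_of gives the robot as it stands.
- The arm moves only by the tool send_rows, never from a script. Its argument "moves" is a list that holds one entry, the list of rows, each a list of 7 numbers: the turn, a rotation vector about the tool's x, y, z in degrees, then the shift along the tool's x, y, z in cm, then the opening, from -1 (shut) to 1 (fully open). A call has exactly 5 rows; each row shifts and turns the commanded pose from where the row before left it, along the tool's axes as they then stand; what a row does not reach is not made up. A row lasts 1/10 s, in which the tool goes at most 50 mm and 8.59 degrees, less where a joint would pass 70% of its speed; a pose out of reach is approached as far as the arm can. A call with a gripper value outside its range is refused whole. The fingers move at their own pace and stop on an object; the grip force is fixed at half the most. Time passes only in rows, so rows that do not move let the fingers close, or fill a call up. It gives the time, the measured TCP pose, the force and the opening at its end, in the units of the state.
- readout.read_state(): the state, without advancing time (a new reading comes with each control period).
- capture(name): name is "scene" or "side" or "wrist"; returns the picture (384x512x3 uint8, blue, green, red); there is no depth.
- camera_model(name): a dict with "camera_matrix" (3x3 intrinsics, pixels), "pose" (4x4, takes a point from camera to world coordinates). Camera axes: x right, y up, looking along -z (the intrinsics and any distortion apply to the point x, -y, -z); pixel columns grow to the right and rows downward; lengths in m; the calibration is good to about 2 mm. A picture is of the moment at which its call begins: read the wrist's pose just before it. camera_model takes no time and is no camera call; for the wrist camera it gives the pose at the moment of the call.
- bot.hand_in(): hands the job in, once; it reports no verdict.
Trained networks look in the newest picture that a camera, given by its name, has taken for a name from the list of things; names that differ only in an ending like _2 or _b are one class to them, and where a whole thing is asked for, a point or a joint stands for the part that bears it (a point fixed in the world has none). Each returns a list of dicts, best first, with "p" (0 to 1); they miss things now and then, are a little off and sometimes report something else, mostly with a low value. They report only what shows in the picture. A call takes as long as a camera call.
- spot_in(camera, thing): "location" ([x, y, z] in m, in world coordinates, good to about 4 mm: the middle of the surface that is visible of it).
- regions_of(camera, thing): "mask" (384x512 bool, what is visible of it).
The state is a dict: "time_s": time; "joint_positions": joint angles; "qvel": joint speeds; "tau": joint torques, N m; "position": TCP position; "tcp_rot": TCP orientation; "force": force on the tool from outside, world axes, zero at the start; "moment": the same for the moment, N m; "opening": opening from 0.0 (shut) to 1.0 (fully open).
Only numpy, scipy, OpenCV 4.12 (cv2) and the standard library are available. Lean on these libraries where they do the work, as an engineer would, in place of code of your own. Each camera call takes 0.05 s, during which the arm holds its last target. There are 200 camera calls.

## Task

The printer at the left has dropped two white tissue cassettes into its catch tray: put both into the wire basket while it stands on the worktop. Then take the basket by the black sleeve of its swing-up handle, carry it clear over the tops of the reagent bottles, and finish holding it level and still above the open chamber of the tissue processor, centred and squared up with the mouth so that it could be lowered straight in, about a finger's breadth (15 mm) above the rim. The basket must never touch the processor, the bottles stay where they stand, and the program ends while the robot is still holding the basket there.

Things in the scene. Friction and masses are not known exactly. Their poses are not given: they have to be found in the camera images.
- printer: white fixed cassette printer, its grey catch tray on the robot's side. Origin: centre of the tray's underside, on the worktop. Tray 108 (x) x 188 (y) mm outside, 100 x 180 inside, floor 3 mm thick, rims 13 mm high. The housing (168 mm wide, 124 high) begins 62 mm from the origin along +x, the outlet chute at 45 mm. Magazines on top, to 200 mm high; the cassettes in them are part of the printer
- cassette_a: white plastic tissue cassette lying flat in the catch tray, 40 (its x) x 28 (its y) x 8 mm high, 14 g; origin: centre of its underside. The tip of its -x end is a sloped label face; grip it across the 28 mm sides
- cassette_b: second cassette, same as cassette_a
- basket: open-topped steel wire basket, 72 (its x) x 92 (its y) x 46 mm high, walls and floor 2.5 mm, about 0.4 kg; 99 mm along y over the handle's pivots. Origin: centre of its underside. Its wire bail handle pivots on an axis along the basket's y, 38 mm above the origin, at the middle of the short ends; it hangs freely, so that the lifted basket levels itself
- bail (a joint): angle of the bail handle: 0 = folded down level toward the basket's +x side (as it starts, held by a stop), 1.57 = upright above the basket, stop at 1.9; moves easily, lightly damped
- sleeve: black grip sleeve of the bail, 14 mm diameter, 54 mm long, lying along the basket's y, 72 mm from the pivot axis; origin: its middle. It turns easily on the wire, so the handle can swing while the sleeve is held. Folded, it lies 38 mm above the worktop, 72 mm to the basket's +x side (29 mm clear of the wall). Its own orientation means nothing (it turns)
- processor: white fixed benchtop tissue processor, its lid standing open at the back (from 70 mm behind the origin, +x; top about 215 mm above the worktop). Origin: on the worktop under the centre of the chamber mouth. Housing from 105 mm in front of the origin (-x) to 66 mm behind it, 152 mm along y; the mouth's steel rim is 92 mm above the worktop
- chamber_mouth (a point): centre of the chamber's open mouth, in the plane of its rim, 92 mm above the worktop; the mouth is 100 (x) x 128 (y) mm, the chamber under it 77 mm deep. Axes as the processor's: x away from the robot, y along the longer side of the mouth, z up
- bottle_tall: reagent bottle with screw cap, 62 mm diameter, 128 mm high, loose, between basket and processor; origin: centre of its underside
- bottle_brown: brown reagent bottle with screw cap, 58 mm diameter, 118 mm high, loose, in the same row; origin: centre of its underside
- dropper_bottle: small brown dropper bottle, 38 mm diameter, 94 mm high, loose, in the same row; origin: centre of its underside

How it is judged (in metres and radians):
On the way, in this order (a step that is already met when the one before it is completed fails the run):
1. both cassettes lie in the basket, let go, while the basket stands on the worktop (x of cassette_a in the frame of basket between -0.034 and 0.034 m and y of cassette_a in the frame of basket between -0.044 and 0.044 m and z of cassette_a in the frame of basket between -0.005 and 0.04 m and x of cassette_b in the frame of basket between -0.034 and 0.034 m and y of cassette_b in the frame of basket between -0.044 and 0.044 m and z of cassette_b in the frame of basket between -0.005 and 0.04 m and contact force between the fingers and cassette_a below 0.05 N and contact force between the fingers and cassette_b below 0.05 N and height (world z) of basket below 0.008 m and angle between basket's own z axis and vertical below 0.1 rad), for 0.2 s.
2. the basket is carried higher than the tops of the bottles (height (world z) of basket above 0.128 m and angle between basket's own z axis and vertical below 0.5 rad), for 0.1 s.
At the end, for the whole second after the job is handed in: Robot still grips the handle sleeve; the basket hangs still and level (0.10 rad), underside 3 to 32 mm above the chamber rim, centred within 9 mm, square within 0.11 rad (either way round), not touching the processor; both cassettes in it; bottles upright within 20 mm of their places (z of basket in the frame of chamber_mouth between 0.003 and 0.032 m and horizontal distance between basket and chamber_mouth below 0.009 m and angle between the y axis of basket and the y axis of chamber_mouth, either way round below 0.11 rad and angle between each of basket, bottle_tall, bottle_brown, dropper_bottle's own z axis and vertical below 0.1 rad and linear speed of basket below 0.02 m/s and angular speed of basket below 0.25 rad/s and contact force between basket and processor below 0.05 N and contact force between the fingers and sleeve above 1 N and x of cassette_a in the frame of basket between -0.034 and 0.034 m and y of cassette_a in the frame of basket between -0.044 and 0.044 m and z of cassette_a in the frame of basket between -0.005 and 0.04 m and x of cassette_b in the frame of basket between -0.034 and 0.034 m and y of cassette_b in the frame of basket between -0.044 and 0.044 m and z of cassette_b in the frame of basket between -0.005 and 0.04 m and distance of each of bottle_tall, bottle_brown, dropper_bottle from where it was at the start of the episode below 0.02 m); the arm keeps its last pose, push and grip.
It fails at once if the basket touches the processor (contact force between basket and processor above 0.5 N).
It fails at once if a bottle is knocked over or pushed away (angle between any of bottle_tall, bottle_brown, dropper_bottle's own z axis and vertical above 0.4 rad or distance of any of bottle_tall, bottle_brown, dropper_bottle from where it was at the start of the episode above 0.03 m).
It also fails if it takes over 72 s, if anything falls off the work surface, if the arm or the gripper's body presses on something with over 40 N, if the wrist force passes 120 N, or if a joint passes its speed limit or range.

## Working session

There is one attempt and no reset: what is moved stays moved. The work goes in short steps, Python scripts to look and compute and a tool call to move; the robot and the scene stay as the last step left them, time stands still between calls to the robot, and variables do not carry over. Pictures are saved under pics/ and viewed, about 8 in all and at most 12, crops included, and the job is handed in when it is done.

Besides the shell and the picture viewer there is one more tool, called after "Call:" as name([rows], argument=value, ...), one row to a line, values as JSON. send_rows: Moves the arm, as the interface text tells. Its arguments: {"type":"object","properties":{"moves":{"type":"array","items":{"type":"array","items":{"type":"array","items":{"type":"number"}}}}},"required":["moves"]}

```bash
ls; mkdir -p pics
python3 - <<'E'
from rig import *
import cv2,numpy as np
s=readout.read_state();print(s['time_s'],s['position'],np.round(s['tcp_rot'],3).tolist(),s['opening'])
a=capture('scene');b=capture('side')
cv2.imwrite('pics/a.png',cv2.resize(a,(800,600)));cv2.imwrite('pics/b.png',cv2.resize(b,(800,600)))
for c in['scene','side']:
  m=camera_model(c);print(c,np.round(m['camera_matrix'],1).tolist(),np.round(m['pose'],3).tolist())
  for t in['cassette_a','basket','sleeve','processor','bottle_tall','bottle_brown','dropper_bottle']:
    print(t,[(np.round(d['location'],3).tolist(),round(float(d['p']),2)) for d in spot_in(c,t)[:4]])
print(readout.read_state()['time_s'])
E
```

```text
pics
0.0 [0.2405424  0.57606648 0.22156667] [[-0.923, 0.386, -0.001], [0.386, 0.923, -0.002], [0.0, -0.002, -1.0]] 0.9994068998256089
scene [[456.8, 0.0, 259.3], [0.0, 456.8, 192.5], [0.0, 0.0, 1.0]] [[0.614, 0.578, -0.538, -0.099], [-0.79, 0.448, -0.419, -0.467], [-0.001, 0.682, 0.731, 0.947], [0.0, 0.0, 0.0, 1.0]]
cassette_a [([0.664, 0.214, 0.084], 0.5), ([0.572, 0.291, 0.008], 0.48)]
basket [([0.536, 0.057, 0.026], 0.72)]
sleeve [([0.594, 0.042, 0.042], 0.56)]
processor [([0.558, -0.235, 0.085], 0.89), ([0.577, 0.195, 0.011], 0.47)]
bottle_tall [([0.532, -0.105, 0.09], 0.92)]
bottle_brown [([0.449, -0.112, 0.079], 0.77)]
dropper_bottle [([0.622, -0.103, 0.053], 0.86), ([0.592, 0.045, 0.042], 0.43)]
side [[360.6, 0.0, 257.6], [0.0, 360.6, 192.2], [0.0, 0.0, 1.0]] [[-0.997, -0.025, 0.069, 0.61], [0.072, -0.503, 0.862, 0.805], [0.013, 0.864, 0.503, 0.516], [0.0, 0.0, 0.0, 1.0]]
cassette_a [([0.57, 0.299, 0.01], 0.53), ([0.573, 0.2, 0.01], 0.53)]
basket [([0.532, 0.063, 0.027], 0.58)]
sleeve [([0.598, 0.056, 0.046], 0.53)]
processor [([0.505, -0.207, 0.083], 0.57)]
bottle_tall [([0.553, -0.073, 0.07], 0.83)]
bottle_brown [([0.469, -0.07, 0.063], 0.64)]
dropper_bottle [([0.632, -0.08, 0.044], 0.62)]
0.8
```

View pics/a.png

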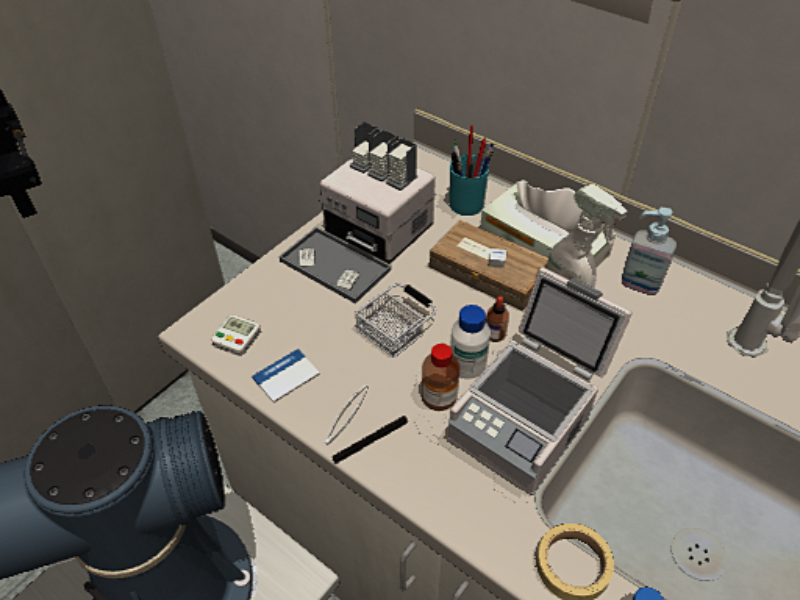

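View pics/b.png

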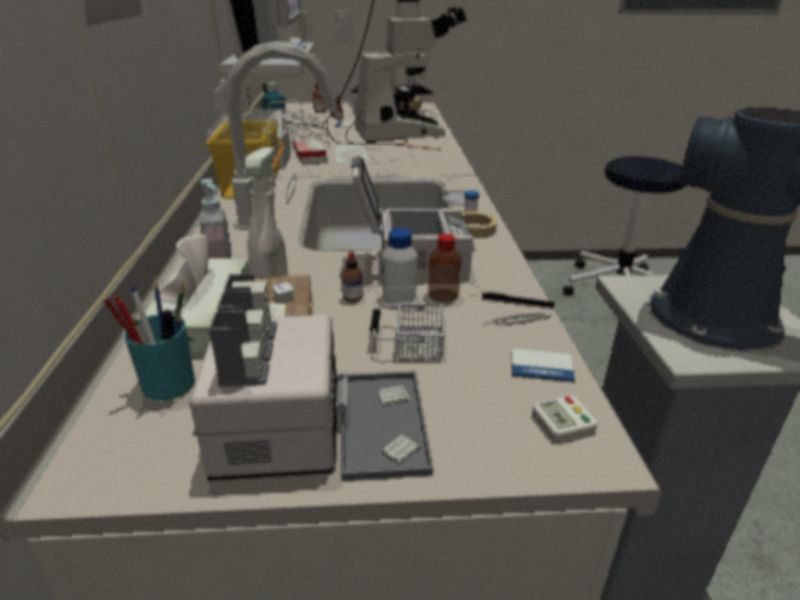

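```bash
cat > h.py <<'E'
from rig import *
import numpy as np,cv2
from scipy.spatial.transform import Rotation as Rn
def go(p,yaw=None):
    """print tool-frame shift (cm) to p, turn (deg) to tool-down with tool y at world angle yaw (mod 180)"""
    s=readout.read_state();P=np.array(s['position']);R=np.array(s['tcp_rot'])
    print('t',s['time_s'],'P',P.round(4),'open',round(s['opening'],3),'F',np.round(s['force'],1),'q',np.round(s['joint_positions'],1))
    print(' yaw_y',np.degrees(np.arctan2(R[1,1],R[0,1])).round(2),'shift cm now',(R.T@(np.array(p)-P)*100).round(2))
    if yaw is not None:
        for k in(0,180):
            a=np.radians(yaw+k);y=np.array([np.cos(a),np.sin(a),0]);z=np.array([0,0,-1.]);T=np.c_[np.cross(y,z),y,z]
            print('  turn',np.degrees(Rn.from_matrix(R.T@T).as_rotvec()).round(2),'shift after turn',(T.T@(np.array(p)-P)*100).round(2))
def ray(cam,uv,z,M=None):
    m=M or camera_model(cam);K=np.array(m['camera_matrix']);T=np.array(m['pose'])
    uv=np.atleast_2d(uv).astype(float)
    d=np.c_[(uv-K[:2,2])/[K[0,0],K[1,1]],np.ones(len(uv))]*[1,-1,-1]@T[:3,:3].T
    return T[:3,3]+d*((z-T[2,3])/d[:,2])[:,None]
E
python3 - <<'E'
from h import *
m=camera_model('wrist');s=readout.read_state();R=np.array(s['tcp_rot']);T=np.array(m['pose'])
print(m['camera_matrix'],(R.T@(T[:3,3]-s['position'])).round(4),(R.T@T[:3,:3]).round(3))
go([.54,.17,.33],90)
E
```

```text
[[288.53403717   0.         250.39236373]
 [  0.         288.53403717 191.51061738]
 [  0.           0.           1.        ]] [ 0.0774  0.0002 -0.1617] [[ 0.     0.959  0.283]
 [ 1.     0.    -0.   ]
 [-0.     0.283 -0.959]]
t 0.8 P [0.2409 0.5767 0.2226] open 0.999 F [-0.3  0.   0. ] q [ 57.1  30.2  82.1   0.   67.7 -10.2]
 yaw_y 67.32 shift cm now [-43.28 -25.99 -10.74]
  turn [  0.     0.   -22.68] shift after turn [-29.91 -40.67 -10.74]
  turn [ 0.0000e+00 -1.0000e-02  1.5732e+02] shift after turn [ 29.91  40.67 -10.74]
```

Call:
send_rows([
  [[0,0,0,-3.6,-2.17,-0.9,1],[0,0,0,-3.6,-2.17,-0.9,1],[0,0,0,-3.6,-2.17,-0.9,1],[0,0,0,-3.6,-2.17,-0.9,1],[0,0,0,-3.6,-2.17,-0.9,1]],
])

```text
time_s: 1.3
position: [0.3659, 0.4058, 0.2681]
tcp_rot: [[-0.923, 0.385, 0.0], [0.385, 0.923, 0.0], [-0.0, 0.0, -1.0]]
force: [0.9, -0.2, 0.0]
opening: 0.998
```

Call:
send_rows([
  [[0,0,0,-3.6,-2.17,-0.9,1],[0,0,0,-3.6,-2.17,-0.9,1],[0,0,0,-3.6,-2.17,-0.9,1],[0,0,0,-3.6,-2.17,-0.9,1],[0,0,0,-3.6,-2.17,-0.9,1]],
])

```text
time_s: 1.8
position: [0.4902, 0.2361, 0.3132]
tcp_rot: [[-0.923, 0.386, 0.001], [0.386, 0.923, 0.0], [-0.0, 0.0, -1.0]]
force: [0.8, 0.5, -0.4]
opening: 0.997
```

Call:
send_rows([
  [[0,0,0,-3.6,-2.17,-0.9,1],[0,0,0,-3.6,-2.17,-0.9,1],[0,0,-7.56,0,0,0,1],[0,0,-7.56,0,0,0,1],[0,0,-7.56,0,0,0,1]],
])

```text
time_s: 2.3
position: [0.5394, 0.1692, 0.3306]
tcp_rot: [[-1.0, -0.004, -0.0], [-0.004, 1.0, 0.0], [0.0, 0.0, -1.0]]
force: [-0.8, 0.2, 0.0]
opening: 1.001
```

Call:
send_rows([
  [[0,0,0,0,0,0,1],[0,0,0,0,0,0,1],[0,0,0,0,0,0,1],[0,0,0,0,0,0,1],[0,0,0,0,0,0,1]],
])

```text
time_s: 2.8
position: [0.5391, 0.17, 0.3306]
tcp_rot: [[-1.0, 0.0, 0.0], [0.0, 1.0, 0.0], [-0.0, 0.0, -1.0]]
force: [0.6, -0.1, 0.3]
opening: 1.003
```

Run:
```python
from h import *
import pickle
go([.54,.17,.33],90)
M=camera_model('wrist');a=capture('wrist');cv2.imwrite('pics/w1raw.png',a);pickle.dump(M,open('w1.pkl','wb'))
cv2.imwrite('pics/w1.png',cv2.resize(a,(800,600)))
def rect(name,mk,z):
  p=np.argwhere(mk)[:,::-1]; w=ray('wrist',p,z,M)[:,:2]
  (c,sz,an)=cv2.minAreaRect((w*1000).astype(np.float32));print(name,'rect',np.round(c,1),np.round(sz,1),round(an,1),'n',len(p))
for t,z in[('cassette_a',.011),('basket',.046),('sleeve',.038),('processor',.092),('bottle_tall',.128),('bottle_brown',.118),('dropper_bottle',.094)]:
  print(t,[(np.round(d['location'],3).tolist(),round(float(d['p']),2)) for d in spot_in('wrist',t)[:4]])
  if t in('cassette_a','basket','sleeve'):
    for d in regions_of('wrist',t)[:3]: print(round(float(d['p']),2));rect(t,d['mask'],z)
```

```text
t 2.8 P [0.5391 0.17   0.3306] open 1.003 F [ 0.6 -0.1  0.3] q [  6.2  19.3  82.6  -0.   78.  -83.8]
 yaw_y 89.98 shift cm now [-0.09  0.    0.06]
  turn [ 0.    0.   -0.02] shift after turn [-0.09  0.    0.06]
  turn [ 1.0000e-02 -0.0000e+00  1.7998e+02] shift after turn [ 0.09 -0.    0.06]
cassette_a [([0.568, 0.189, 0.015], 0.84), ([0.564, 0.293, 0.012], 0.78)]
0.95
cassette_a rect [568.6 293.8] [42.9 28.3] 42.9 n 384
0.56
cassette_a rect [573.3 193.4] [42.8 28.3] 12.9 n 387
0.25
cassette_a rect [ 534.7 -201.5] [ 90.5 277.9] 76.2 n 5567
basket [([0.537, 0.052, 0.031], 0.96)]
0.91
basket rect [542.1  56.2] [100.7 118.1] 84.1 n 2423
sleeve [([0.593, 0.048, 0.046], 0.81)]
0.62
sleeve rect [595.5  48. ] [55.5 14.4] 83.9 n 281
processor [([0.498, -0.153, 0.075], 0.94)]
bottle_tall [([0.538, -0.078, 0.096], 0.66), ([0.467, -0.079, 0.085], 0.46)]
bottle_brown [([0.467, -0.078, 0.083], 0.74)]
dropper_bottle [([0.628, -0.083, 0.057], 0.83), ([0.468, -0.077, 0.082], 0.47)]
```

View pics/w1.png

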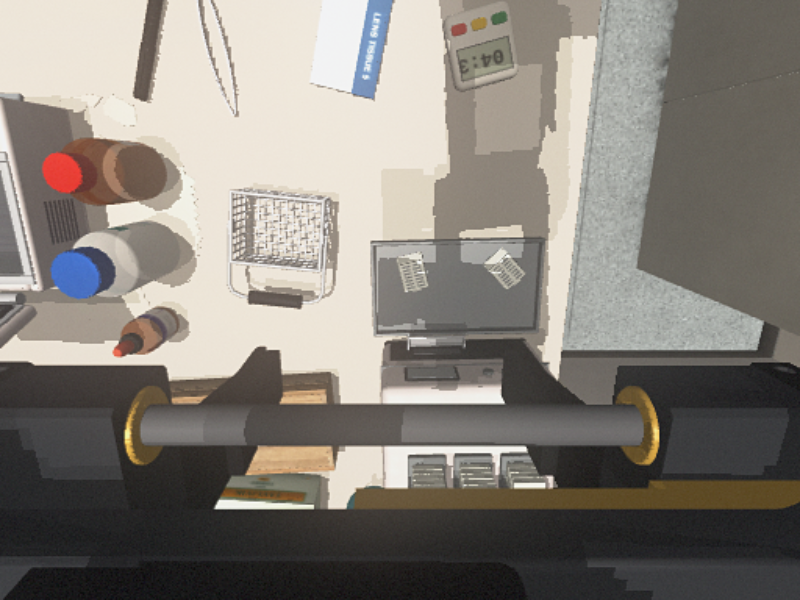

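Run:
```python
from h import *
import pickle
M=pickle.load(open('w1.pkl','rb'))
print('tray',(ray('wrist',np.array([[373,241],[545,238],[541,328],[376,335]])*.64,.013,M)*1000).round()[:,:2].tolist())
print('box',(ray('wrist',np.array([[337,373],[332,440],[333,470]])*.64,.05,M)*1000).round()[:,:2].tolist())
a=cv2.imread('pics/w1raw.png');w=a[110:230,130:360]
cv2.imwrite('pics/w1c.png',cv2.resize(w,None,fx=3.4,fy=3.4,interpolation=cv2.INTER_CUBIC))
P=readout.read_state()['position']
# grasp poses
for c,y,th in(((.570,.2938),118,25),((.574,.1934),103,10)):
  a=np.radians(y);Y=np.array([np.cos(a),np.sin(a),0]);Z=np.array([0,0,-1.]);T=np.c_[np.cross(Y,Z),Y,Z]@Rn.from_euler('y',-th,degrees=True).as_matrix()
  for z in(.006,.1):
    p=np.array([*c,.006])-T[:,2]*(z-.006); print(y,th,'target',p.round(4),'world shift',((p-P)*100).round(2))
go([0.57,.2938,.1],118)
```

```text
tray [[538.0, 151.0], [535.0, 334.0], [637.0, 339.0], [646.0, 153.0]]
box [[675.0, 112.0], [758.0, 103.0], [797.0, 103.0]]
118 25 target [0.57   0.2938 0.006 ] world shift [  3.09  12.39 -32.46]
118 25 target [0.5349 0.2751 0.0912] world shift [ -0.42  10.53 -23.94]
103 10 target [0.574  0.1934 0.006 ] world shift [  3.49   2.35 -32.46]
103 10 target [0.5581 0.1897 0.0986] world shift [  1.9    1.99 -23.2 ]
t 3.35 P [0.5391 0.1699 0.3306] open 1.0 F [0.1 0.1 0. ] q [  6.2  19.3  82.6   0.   78.  -83.8]
 yaw_y 90.0 shift cm now [-3.09 12.39 23.06]
  turn [  0.  -0. -28.] shift after turn [-8.55  9.49 23.06]
  turn [ -0.  -0. 152.] shift after turn [ 8.55 -9.49 23.06]
```

View pics/w1c.png

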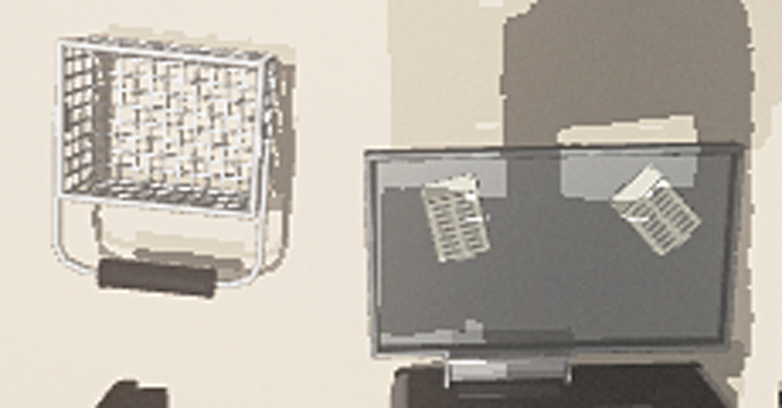

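Call:
send_rows([
  [[0,0,-7,0,0,0,0],[0,0,-7,0,0,0,0],[0,0,-7,0,0,0,0],[0,0,-7,0,0,0,0],[0,0,0,-1.71,1.86,4.21,0]],
])

```text
time_s: 3.85
position: [0.5499, 0.1933, 0.2939]
tcp_rot: [[-0.883, -0.469, 0.014], [-0.469, 0.883, 0.001], [-0.013, -0.006, -1.0]]
force: [1.8, 1.1, 0.2]
opening: 0.63
```

Call:
send_rows([
  [[0,0,0,-1.71,1.86,4.21,0],[0,0,0,-1.71,1.86,4.21,0],[0,0,0,-1.71,1.86,4.21,0],[0,0,0,-1.71,1.86,4.21,-0.03],[0,0,0,0,0,0,-0.03]],
])

```text
time_s: 4.35
position: [0.5666, 0.2933, 0.1118]
tcp_rot: [[-0.882, -0.472, -0.014], [-0.472, 0.882, -0.003], [0.014, 0.003, -1.0]]
force: [-1.4, 0.3, -0.4]
opening: 0.494
```

Call:
send_rows([
  [[0,-6,0,0,0,0,-0.03],[0,-6,0,0,0,0,-0.03],[0,0,0,0,0,0,-0.03],[0,0,0,0,0,0,-0.03],[0,0,0,0,0,0,-0.03]],
])

```text
time_s: 4.85
position: [0.5732, 0.2924, 0.1218]
tcp_rot: [[-0.863, -0.469, 0.187], [-0.459, 0.883, 0.098], [-0.211, -0.001, -0.978]]
force: [-0.2, 0.1, 0.0]
opening: 0.483
```

Run:
```python
from h import *
import pickle
print('rim',(ray('wrist',np.array([[147.6,121.8],[210.9,127.6],[205.9,171.8],[147.6,168.2]]),.046,pickle.load(open('w1.pkl','rb')))*1000).round()[:,:2].tolist())
go([.571,.292,.005])
M=camera_model('wrist');a=capture('wrist');cv2.imwrite('pics/w2.png',cv2.resize(a,(800,600)))
for d in regions_of('wrist','cassette_a')[:3]:
  p=np.argwhere(d['mask'])[:,::-1];w=ray('wrist',p,.011,M)[:,:2]
  c,sz,an=cv2.minAreaRect((w*1000).astype(np.float32));print(round(float(d['p']),2),np.round(c,1),np.round(sz,1),round(an,1),len(p))
```

```text
rim [[484.0, 16.0], [493.0, 110.0], [561.0, 100.0], [555.0, 8.0]]
t 4.85 P [0.5732 0.2924 0.1218] open 0.483 F [-0.2  0.1  0. ] q [  15.9   34.9   94.2    3.9   39.  -104.9]
 yaw_y 117.98 shift cm now [ 2.67  0.08 11.37]
0.97 [572.4 194.3] [42.2 29.2] 15.8 1560
0.62 [568.8 294.1] [43.8 28.3] 44.1 1235
```

View pics/w2.png

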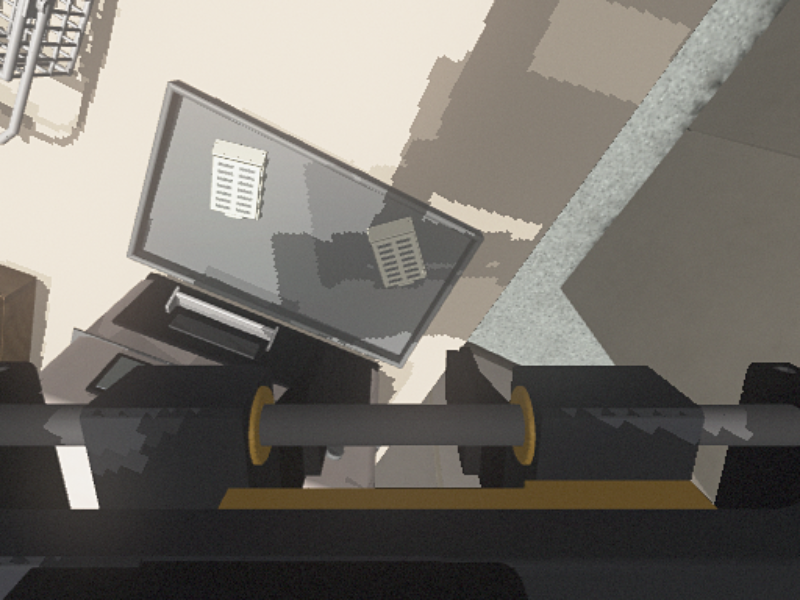

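Call:
send_rows([
  [[0,0,0,0.68,0.03,2.79,-0.03],[0,0,0,0.68,0.03,2.79,-0.03],[0,0,0,0.68,0.03,2.79,-0.03],[0,0,0,0.34,0.03,1.4,-0.03],[0,0,0,0.34,0.03,1.4,-0.03]],
])

```text
time_s: 5.45
position: [0.568, 0.2921, 0.0045]
tcp_rot: [[-0.863, -0.47, 0.184], [-0.459, 0.883, 0.098], [-0.209, -0.0, -0.978]]
force: [-12.0, -5.0, 72.1]
opening: 0.487
```

Call:
send_rows([
  [[0,0,0,0,0,0,-0.03],[0,0,0,0,0,0,-1],[0,0,0,0,0,0,-1],[0,0,0,0,0,0,-1],[0,0,0,0,0,0,-1]],
])

```text
time_s: 5.95
position: [0.5679, 0.292, 0.0056]
tcp_rot: [[-0.863, -0.47, 0.185], [-0.459, 0.883, 0.098], [-0.209, -0.0, -0.978]]
force: [0.3, -0.3, 1.2]
opening: 0.317
```

Run:
```python
from h import *
go([.5235,.057,.12],84)
a=capture('wrist');cv2.imwrite('pics/w3.png',a[180:384,100:420])
```

```text
t 5.95 P [0.5679 0.292  0.0056] open 0.317 F [ 0.3 -0.3  1.2] q [  16.    45.6   97.5    5.8   25.2 -107. ]
 yaw_y 118.0 shift cm now [ 12.23 -18.67 -14.31]
  turn [ 3.57 11.73 33.88] shift after turn [  1.96 -23.84 -11.44]
  turn [ -15.38    4.68 -145.3 ] shift after turn [ -1.96  23.84 -11.44]
```

Call:
send_rows([
  [[0,0,0,-0.3,0,-1.4,-1],[0,0,0,-0.7,0,-3.25,-1],[0,0,0,-0.7,0,-3.25,-1],[0,0,0,-0.7,0,-3.25,-1],[0.71,2.35,6.78,0,0,0,-1]],
])

```text
time_s: 6.5
position: [0.5694, 0.2923, 0.125]
tcp_rot: [[-0.92, -0.359, 0.159], [-0.352, 0.933, 0.071], [-0.174, 0.009, -0.985]]
force: [1.8, -0.5, 0.3]
opening: 0.317
```

Call:
send_rows([
  [[0.71,2.35,6.78,0,0,0,-1],[0.71,2.35,6.78,0,0,0,-1],[0.71,2.35,6.78,0,0,0,-1],[0.71,2.35,6.78,0,0,0,-1],[0,0,0,0.3,-3.6,0,-1]],
])

```text
time_s: 7.0
position: [0.5635, 0.2596, 0.1206]
tcp_rot: [[-0.995, 0.103, 0.004], [0.103, 0.995, 0.002], [-0.003, 0.003, -1.0]]
force: [1.3, -0.8, -0.1]
opening: 0.319
```

Call:
send_rows([
  [[0,0,0,0.3,-4.2,0,-1],[0,0,0,0.3,-4.2,0,-1],[0,0,0,0.3,-4.2,0,-1],[0,0,0,0.3,-4.2,0,-1],[0,0,0,0.3,-3.4,0,-1]],
])

```text
time_s: 7.5
position: [0.524, 0.0552, 0.1202]
tcp_rot: [[-0.994, 0.106, -0.001], [0.106, 0.994, -0.001], [0.001, -0.001, -1.0]]
force: [-0.1, 0.7, -0.3]
opening: 0.314
```

Call:
send_rows([
  [[0,0,0,0,0,0,-1],[0,0,0,0,0,0,-1],[0,0,0,0,0,0,-1],[0,0,0,0,0,0,-1],[0,0,0,0,0,0,-1]],
])

```text
time_s: 8.0
position: [0.5247, 0.0583, 0.1193]
tcp_rot: [[-0.995, 0.103, -0.002], [0.103, 0.995, -0.0], [0.002, -0.0, -1.0]]
force: [0.4, -0.1, -0.2]
opening: 0.316
```

Run:
```python
from h import *
go([.5235,.057,.012],84)
M=camera_model('wrist');a=capture('wrist');cv2.imwrite('pics/w4.png',cv2.resize(a,(800,600)))
for t in('basket','sleeve'):
 for z in ((.038,.046) if t=='basket' else (.038,)):
  for d in regions_of('wrist',t)[:1]:
   p=np.argwhere(d['mask'])[:,::-1];w=ray('wrist',p,z,M)[:,:2]
   c,sz,an=cv2.minAreaRect((w*1000).astype(np.float32));print(t,round(float(d['p']),2),np.round(c,1),np.round(sz,1),round(an,1),len(p))
```

```text
t 8.0 P [0.5247 0.0583 0.1193] open 0.316 F [ 0.4 -0.1 -0.2] q [ -5.8  31.6 101.4  -0.   47.1 -89.9]
 yaw_y 84.09 shift cm now [ 0.09 -0.14 10.74]
  turn [-0.01 -0.1   0.09] shift after turn [ 0.11 -0.14 10.73]
  turn [ 1.5000e-01 -2.0000e-02 -1.7991e+02] shift after turn [-0.11  0.14 10.73]
basket 0.56 [525.8  55.1] [100.7  85.4] 84.1 4018
basket 0.56 [523.2  55.5] [97.4 82.6] 84.1 4018
```

View pics/w4.png

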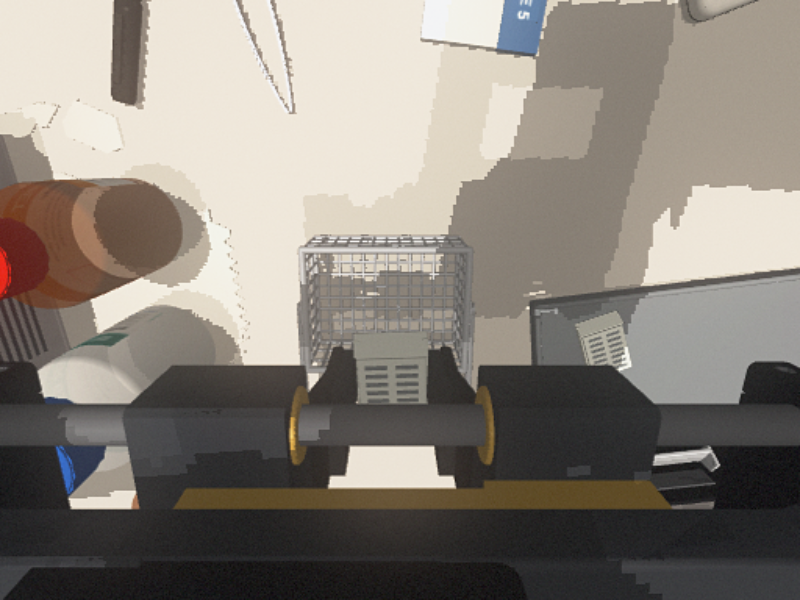

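Call:
send_rows([
  [[0,0,0,0,-0.1,2.0,-1],[0,0,0,0,-0.08,2.0,-1],[0,0,0,0,0,2.0,-1],[0,0,0,0,0,1.5,-1],[0,0,0,0,0,1.2,-1]],
])

```text
time_s: 8.7
position: [0.5241, 0.0555, 0.0313]
tcp_rot: [[-0.994, 0.105, -0.003], [0.105, 0.994, -0.0], [0.003, -0.0, -1.0]]
force: [-0.2, 0.6, -0.3]
opening: 0.316
```

Call:
send_rows([
  [[0,0,0,0,0,0.8,-1],[0,0,0,0,0,0.6,-1],[0,0,0,0,0,0.4,-1],[0,0,0,0,0,0,-1],[0,0,0,0,0,0,-1]],
])

```text
time_s: 9.2
position: [0.5246, 0.0554, 0.0146]
tcp_rot: [[-0.994, 0.105, -0.001], [0.105, 0.994, -0.0], [0.001, -0.0, -1.0]]
force: [0.1, 0.7, -1.0]
opening: 0.319
```

Run:
```python
from h import *
go([.5235,.057,.012],84)
```

```text
t 9.2 P [0.5246 0.0554 0.0146] open 0.319 F [ 0.1  0.7 -1. ] q [ -6.1  42.2 104.3  -0.   33.6 -90.1]
 yaw_y 83.98 shift cm now [0.12 0.15 0.26]
  turn [-0.02 -0.07 -0.02] shift after turn [0.12 0.15 0.26]
  turn [-1.0000e-01  3.0000e-02  1.7998e+02] shift after turn [-0.12 -0.15  0.26]
```

Call:
send_rows([
  [[0,0,0,0,0,0.4,-1],[0,0,0,0,0,0,-0.17],[0,0,0,0,0,0,-0.17],[0,0,0,0,0,0,-0.17],[0,0,0,0,0,-2,-0.17]],
])

```text
time_s: 9.7
position: [0.5226, 0.0555, 0.0288]
tcp_rot: [[-0.994, 0.105, -0.007], [0.105, 0.994, 0.0], [0.007, -0.0, -1.0]]
force: [-0.4, 0.5, 0.3]
opening: 0.412
```

Call:
send_rows([
  [[0,0,0,0,0,-4,-0.17],[0,0,0,0,0,-4,-0.17],[0,0,0,0,0,-2,-0.08],[0,0,-6.8,0,0,0,-0.08],[0,0,-6.8,0,0,0,-0.08]],
])

```text
time_s: 10.2
position: [0.525, 0.0554, 0.1317]
tcp_rot: [[-0.991, -0.137, 0.001], [-0.137, 0.991, -0.0], [-0.001, -0.001, -1.0]]
force: [-0.6, 0.0, -0.4]
opening: 0.459
```

Call:
send_rows([
  [[0,0,-6.8,0,0,0,-0.08],[0,0,0,-2.04,3.1,0,-0.08],[0,0,0,-2.04,3.1,0,-0.08],[0,0,0,-2.04,3.1,0,-0.08],[0,0,0,-2.04,3.1,0,-0.08]],
])

```text
time_s: 10.7
position: [0.5729, 0.197, 0.1303]
tcp_rot: [[-0.969, -0.248, -0.002], [-0.248, 0.969, -0.0], [0.002, 0.0, -1.0]]
force: [0.3, 0.5, 0.8]
opening: 0.461
```

Call:
send_rows([
  [[0,0,0,0,0,0,-0.08],[0,0,0,0,0,0,-0.08],[0,0,0,0,0,0,-0.08],[0,0,0,0,0,0,-0.08],[0,0,0,0,0,0,-0.08]],
])

```text
time_s: 11.2
position: [0.5725, 0.1947, 0.1302]
tcp_rot: [[-0.969, -0.247, -0.002], [-0.247, 0.969, -0.0], [0.002, 0.0, -1.0]]
force: [0.8, 0.8, -0.1]
opening: 0.46
```

Run:
```python
from h import *
go([.5725,.196,.006],104.5)
M=camera_model('wrist');a=capture('wrist');cv2.imwrite('pics/w5.png',cv2.resize(a,(800,600)))
for t in('cassette_a','basket'):
  for d in regions_of('wrist',t)[:3]:
   p=np.argwhere(d['mask'])[:,::-1];w=ray('wrist',p,.011 if t!='basket' else .046,M)[:,:2]
   c,sz,an=cv2.minAreaRect((w*1000).astype(np.float32));print(t,round(float(d['p']),2),np.round(c,1),np.round(sz,1),round(an,1),len(p))
```

```text
t 11.2 P [0.5725 0.1947 0.1302] open 0.46 F [ 0.8  0.8 -0.1] q [  8.2  35.3  89.7   0.   55.1 -96.1]
 yaw_y 104.29 shift cm now [-0.06  0.13 12.42]
  turn [ 0.02 -0.14 -0.21] shift after turn [-0.04  0.13 12.42]
  turn [-2.1000e-01 -3.0000e-02  1.7979e+02] shift after turn [ 0.04 -0.13 12.42]
cassette_a 0.97 [573.4 193.6] [43.  28.6] 13.4 1111
cassette_a 0.66 [526.   57.7] [29.8 40.8] 87.0 1366
basket 0.72 [544.7  58.5] [104.1 114.3] 84.0 7716
```

View pics/w5.png

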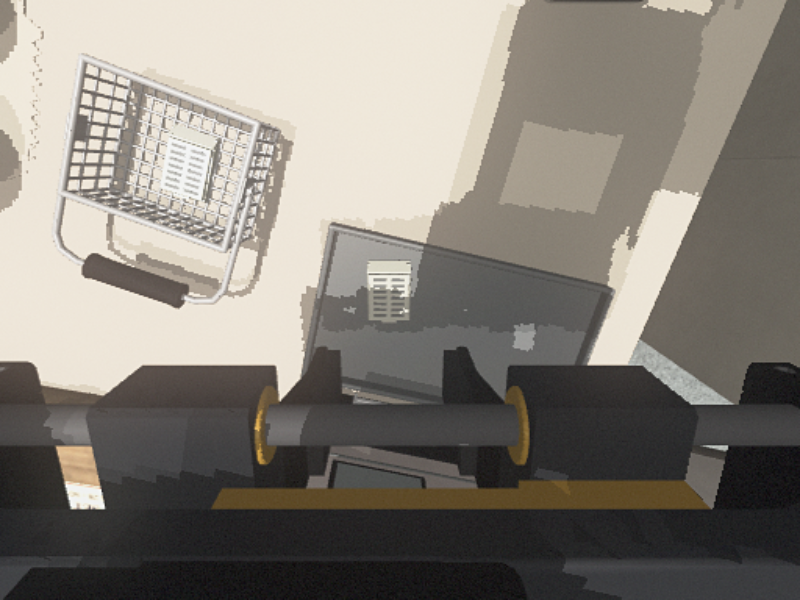

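Call:
send_rows([
  [[0,0,0,0,0.1,3,-0.08],[0,0,0,0,0.03,3,-0.08],[0,0,0,0,0,2.5,-0.08],[0,0,0,0,0,1.5,-0.08],[0,0,0,0,0,1,-0.08]],
])

```text
time_s: 11.85
position: [0.5718, 0.1968, 0.019]
tcp_rot: [[-0.969, -0.248, -0.003], [-0.248, 0.969, -0.0], [0.003, 0.0, -1.0]]
force: [-0.4, -0.5, 0.6]
opening: 0.459
```

Call:
send_rows([
  [[0,0,0,0,0,0.6,-0.08],[0,0,0,0,0,0.4,-0.08],[0,0,0,0,0,0.25,-0.08],[0,0,0,0,0,0,-0.08],[0,0,0,0,0,0,-0.08]],
])

```text
time_s: 12.35
position: [0.5726, 0.1971, 0.0083]
tcp_rot: [[-0.969, -0.248, -0.001], [-0.248, 0.969, 0.0], [0.001, 0.0, -1.0]]
force: [0.8, -0.5, 0.6]
opening: 0.457
```

Call:
send_rows([
  [[0,0,0,0,0,0,-1],[0,0,0,0,0,0,-1],[0,0,0,0,0,0,-1],[0,0,0,0,0,0,-1],[0,0,0,0,0,0,-1]],
])

```text
time_s: 12.85
position: [0.5724, 0.1971, 0.008]
tcp_rot: [[-0.969, -0.248, -0.001], [-0.248, 0.969, -0.0], [0.001, 0.0, -1.0]]
force: [0.0, -0.3, 3.1]
opening: 0.313
```

Run:
```python
from h import *
go([.524,.057,.13],84)
```

```text
t 12.85 P [0.5724 0.1971 0.008 ] open 0.313 F [ 0.  -0.3  3.1] q [  8.4  46.   92.7   0.   41.4 -96. ]
 yaw_y 104.38 shift cm now [  8.18 -12.36 -12.19]
  turn [ 0.   -0.07 20.38] shift after turn [  3.35 -14.43 -12.2 ]
  turn [ 1.0000e-01  0.0000e+00 -1.5962e+02] shift after turn [ -3.35  14.43 -12.2 ]
```

Call:
send_rows([
  [[0,0,0,0,0,-1.5,-1],[0,0,0,0,0,-3.5,-1],[0,0,0,0,0,-3.5,-1],[0,0,0,0,0,-3.7,-1],[0,0,6.8,0,0,0,-1]],
])

```text
time_s: 13.35
position: [0.5763, 0.1978, 0.1361]
tcp_rot: [[-0.992, -0.129, 0.01], [-0.129, 0.992, 0.002], [-0.01, 0.0, -1.0]]
force: [0.8, -0.2, -1.1]
opening: 0.31
```

Call:
send_rows([
  [[0,0,6.8,0,0,0,-1],[0,0,6.8,0,0,0,-1],[0,0,0,0.84,-3.61,0,-1],[0,0,0,0.84,-3.61,0,-1],[0,0,0,0.84,-3.61,0,-1]],
])

```text
time_s: 13.85
position: [0.5355, 0.0912, 0.1306]
tcp_rot: [[-0.995, 0.104, -0.001], [0.104, 0.995, -0.0], [0.001, -0.0, -1.0]]
force: [1.1, -0.7, -1.0]
opening: 0.312
```

Call:
send_rows([
  [[0,0,0,0.84,-3.61,0,-1],[0,0,0,0,0,0,-1],[0,0,0,0,0,0,-1],[0,0,0,0,0,0,-1],[0,0,0,0,0,0,-1]],
])

```text
time_s: 14.35
position: [0.5243, 0.0579, 0.13]
tcp_rot: [[-0.995, 0.103, -0.001], [0.103, 0.995, -0.0], [0.001, -0.0, -1.0]]
force: [-0.2, 0.6, 0.1]
opening: 0.308
```

Run:
```python
from h import *
go([.524,.057,.020],84)
M=camera_model('wrist');a=capture('wrist');cv2.imwrite('pics/w6.png',cv2.resize(a,(800,600)))
print((ray('wrist',np.array([[193.3,158],[302,153.6]]),.046,M)*1000).round(1))
```

```text
t 14.35 P [0.5243 0.0579 0.13  ] open 0.308 F [-0.2  0.6  0.1] q [ -5.8  30.5 101.   -0.   48.5 -89.9]
 yaw_y 84.07 shift cm now [ 1.0e-02 -1.0e-01  1.1e+01]
  turn [-0.01 -0.06  0.07] shift after turn [ 0.02 -0.1  11.  ]
  turn [ 9.0000e-02 -1.0000e-02 -1.7993e+02] shift after turn [-0.02  0.1  11.  ]
[[484.6  12.9  46. ]
 [490.5 106.   46. ]]
```

Call:
send_rows([
  [[0,0,0,0,-0.1,2.5,-1],[0,0,0,0,0,2.5,-1],[0,0,0,0,0,2.0,-1],[0,0,0,0,0,1.4,-1],[0,0,0,0,0,1.0,-1]],
])

```text
time_s: 14.9
position: [0.5233, 0.0568, 0.0346]
tcp_rot: [[-0.995, 0.104, -0.003], [0.104, 0.995, 0.0], [0.003, -0.0, -1.0]]
force: [-0.0, -0.5, 0.0]
opening: 0.308
```

Call:
send_rows([
  [[0,0,0,0,0,0.8,-1],[0,0,0,0,0,0.5,-1],[0,0,0,0,0,0.3,-1],[0,0,0,0,0,0,-1],[0,0,0,0,0,0,-1]],
])

```text
time_s: 15.4
position: [0.5239, 0.0559, 0.0202]
tcp_rot: [[-0.994, 0.105, -0.001], [0.105, 0.994, -0.0], [0.001, -0.0, -1.0]]
force: [0.0, 0.8, -0.2]
opening: 0.31
```

Call:
send_rows([
  [[0,0,0,0,0,0,-0.17],[0,0,0,0,0,0,-0.17],[0,0,0,0,0,0,-0.17],[0,0,0,0,0,-1.5,-0.17],[0,0,0,0,0,-3,-0.17]],
])

```text
time_s: 15.9
position: [0.5219, 0.056, 0.0637]
tcp_rot: [[-0.994, 0.105, -0.007], [0.105, 0.994, 0.0], [0.007, -0.0, -1.0]]
force: [0.6, -0.6, 0.3]
opening: 0.416
```

Call:
send_rows([
  [[0,0,0,0,0,-4,-0.17],[0,0,0,0,0,-4,-0.17],[0,0,0,0,0,-4,-0.17],[0,0,0,0,0,-3,-0.17],[0,0,0,0,0,0,-0.17]],
])

```text
time_s: 16.4
position: [0.5269, 0.0557, 0.2195]
tcp_rot: [[-0.994, 0.105, 0.009], [0.105, 0.995, -0.001], [-0.009, -0.0, -1.0]]
force: [0.8, -0.2, 0.6]
opening: 0.418
```

Call:
send_rows([
  [[0,0,0,5,0,0,-0.17],[0,0,0,0,0,0,-0.17],[0,0,0,0,0,0,-0.17],[0,0,0,0,0,0,-0.17],[0,0,0,0,0,0,-0.17]],
])

```text
time_s: 16.9
position: [0.4757, 0.061, 0.2149]
tcp_rot: [[-0.994, 0.105, -0.0], [0.105, 0.994, -0.0], [0.0, -0.0, -1.0]]
force: [0.7, -0.9, 0.4]
opening: 0.412
```

Run:
```python
from h import *
import pickle
go([.595,.05,.13],-6)
M=camera_model('wrist');a=capture('wrist');cv2.imwrite('pics/w7.png',cv2.resize(a,(800,600)));pickle.dump(M,open('w7.pkl','wb'))
for t in('cassette_a','basket','sleeve'):
  for d in regions_of('wrist',t)[:3]:
   p=np.argwhere(d['mask'])[:,::-1];w=ray('wrist',p,{'cassette_a':.018,'basket':.046,'sleeve':.038}[t],M)[:,:2]
   c,sz,an=cv2.minAreaRect((w*1000).astype(np.float32));print(t,round(float(d['p']),2),np.round(c,1),np.round(sz,1),round(an,1),len(p))
```

```text
t 16.9 P [0.4757 0.061  0.2149] open 0.412 F [ 0.7 -0.9  0.4] q [ -6.1  19.7 102.9  -0.   57.4 -90. ]
 yaw_y 83.97 shift cm now [-11.98   0.17   8.48]
  turn [-3.000e-02 -0.000e+00  8.997e+01] shift after turn [ 0.16 11.98  8.49]
  turn [ 0.000e+00 -3.000e-02 -9.003e+01] shift after turn [ -0.16 -11.98   8.49]
cassette_a 0.85 [522.7  56.1] [29.9 41.9] 83.3 653
basket 0.76 [519.2  56. ] [98.4 82.7] 84.0 2996
sleeve 0.6 [591.3  73.5] [0. 0.] 0.0 1
```

View pics/w7.png

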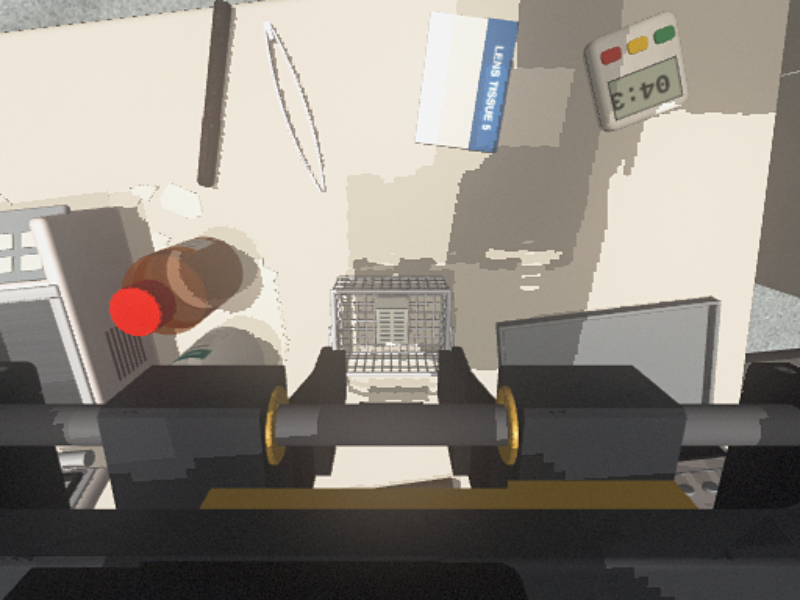

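Call:
send_rows([
  [[0,0,0,0,0,-3.9,0],[0,0,0,0,0,-3.9,0],[0,0,0,0,0,-3.7,0],[0,0,0,-2.5,-4.1,0,0],[0,0,0,-2.5,-4.1,0,0]],
])

```text
time_s: 17.6
position: [0.5168, -0.0257, 0.332]
tcp_rot: [[-0.995, 0.101, 0.003], [0.101, 0.995, -0.001], [-0.003, -0.001, -1.0]]
force: [0.4, -0.1, 0.1]
opening: 0.498
```

Call:
send_rows([
  [[0,0,0,-2.5,-4.1,0,0],[0,0,0,-2.5,-4.1,0,0],[0,0,0,-2.5,-4.1,0,0],[0,0,0,-2.5,-4.1,0,0],[0,0,0,0,0,0,0]],
])

```text
time_s: 18.1
position: [0.6, -0.2056, 0.3285]
tcp_rot: [[-0.994, 0.11, -0.0], [0.11, 0.994, -0.003], [-0.0, -0.003, -1.0]]
force: [0.3, 0.2, 0.7]
opening: 0.5
```

Call:
send_rows([
  [[0,0,0,0,0,0,0],[0,0,0,0,0,0,0],[0,0,0,0,0,0,0],[0,0,0,0,0,0,0],[0,0,0,0,0,0,0]],
])

```text
time_s: 18.6
position: [0.5977, -0.1982, 0.3302]
tcp_rot: [[-0.995, 0.104, -0.001], [0.104, 0.995, -0.0], [0.001, -0.001, -1.0]]
force: [-0.0, 1.3, 0.6]
opening: 0.498
```

Run:
```python
from h import *
import pickle
go([.595,.05,.13],-6)
M=camera_model('wrist');a=capture('wrist');cv2.imwrite('pics/w8raw.png',a);cv2.imwrite('pics/w8.png',cv2.resize(a,(800,600),interpolation=cv2.INTER_CUBIC));pickle.dump(M,open('w8.pkl','wb'))
```

```text
t 18.6 P [ 0.5977 -0.1982  0.3302] open 0.498 F [-0.   1.3  0.6] q [-2.850e+01  2.510e+01  7.340e+01 -1.000e-01  8.150e+01 -1.125e+02]
 yaw_y 84.05 shift cm now [ 2.81 24.67 20.01]
  turn [-8.000e-02 -4.000e-02  9.005e+01] shift after turn [24.65 -2.86 20.02]
  turn [ 4.000e-02 -8.000e-02 -8.995e+01] shift after turn [-24.65   2.86  20.02]
```

View pics/w8.png

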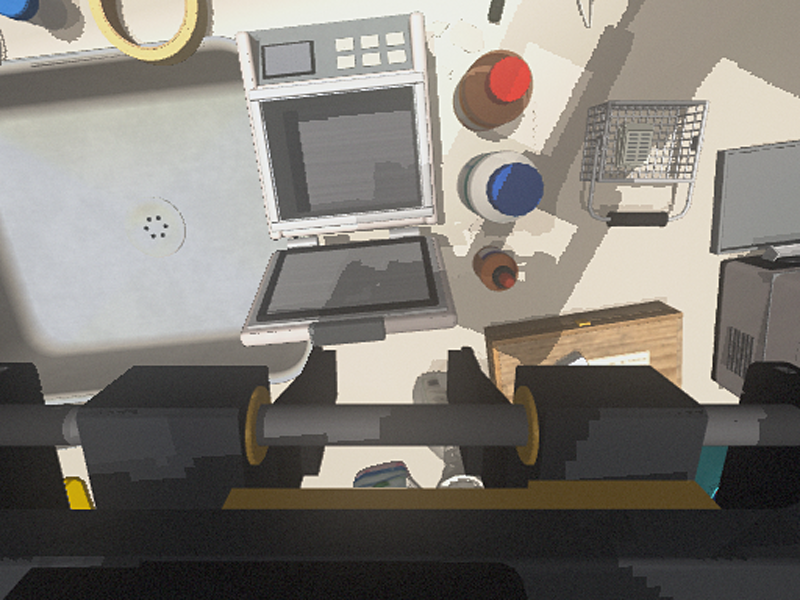

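Run:
```python
from h import *
import pickle
M=pickle.load(open('w8.pkl','rb'));a=cv2.imread('pics/w8raw.png')
w=lambda l,z:(ray('wrist',np.array(l)*.64,z,M)*1000)[:,:2].round(1).tolist()
print('mouth',w([[262,98],[413,87],[427,210],[273,222]],.092))
print('sleeve ends',w([[608,221],[667,217]],.038),'rim',w([[586,101],[709,101],[692,184],[583,178]],.046))
for t in('sleeve','basket'):
  pass
cv2.imwrite('pics/w8c.png',cv2.resize(a[45:160,150:290],None,fx=5,fy=5,interpolation=cv2.INTER_CUBIC))
capture('wrist')
for d in regions_of('wrist','sleeve')[:2]:
   p=np.argwhere(d['mask'])[:,::-1];q=ray('wrist',p,.038,M)[:,:2]
   c,sz,an=cv2.minAreaRect((q*1000).astype(np.float32));print('sleeve',round(float(d['p']),2),np.round(c,1),np.round(sz,1),round(an,1),len(p))
for t in('bottle_tall','bottle_brown','dropper_bottle'): print(t,spot_in('wrist',t)[:1])
```

```text
mouth [[456.4, -289.5], [461.0, -166.0], [560.3, -162.7], [556.6, -298.4]]
sleeve ends [[595.1, 19.9], [597.2, 78.2]] rim [[482.1, -7.2], [493.7, 104.5], [566.6, 95.2], [550.2, -8.8]]
sleeve 0.83 [596.1  51.1] [55.2 12.3] 84.1 251
sleeve 0.36 [463.5 -90.9] [63.4 76.7] 19.9 2040
bottle_tall [{'location': [0.5415, -0.1062, 0.1015], 'p': 0.89}]
bottle_brown [{'location': [0.4739, -0.1017, 0.0868], 'p': 0.65}]
dropper_bottle [{'location': [0.6237, -0.0993, 0.0562], 'p': 0.83}]
```

View pics/w8c.png

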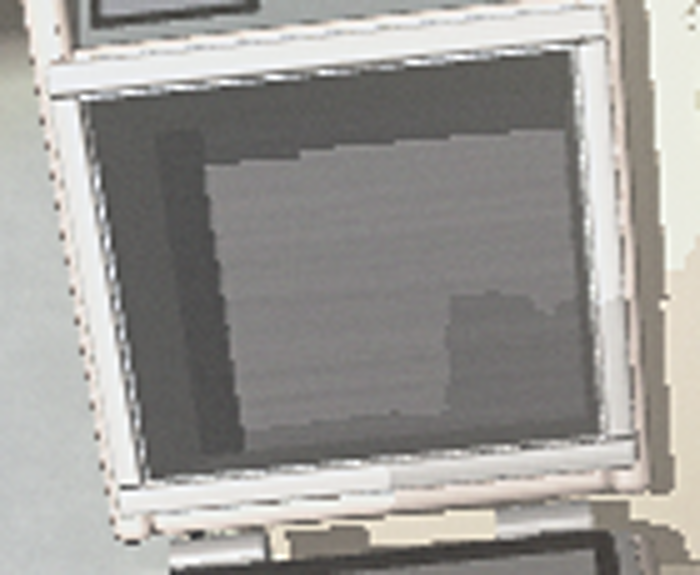

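Run:
```python
from h import *
import pickle
from scipy.optimize import least_squares
M=pickle.load(open('w8.pkl','rb'))
w=ray('wrist',np.array([[85,98],[575,50],[602,438],[145,478]])/5+[149.6,44.6],.092,M)[:,:2]*1000
print(w.round(1))
L=np.array([[-50,-64],[-50,64],[50,64],[50,-64]])
def f(v):
  c,s=np.cos(v[2]),np.sin(v[2]);return (L@np.array([[c,s],[-s,c]])+v[:2]-w).ravel()
r=least_squares(f,[510,-230,0]);print(r.x[:2],np.degrees(r.x[2]),r.fun.round(1))
```

```text
[[ 457.9 -291.2]
 [ 459.7 -165.5]
 [ 556.9 -166.9]
 [ 554.6 -292.7]]
[ 507.28784829 -229.08648887] -0.8877764601451736 [-1.6 -1.1 -1.5  1.2  1.4  1.   1.7 -1.2]
```

Call:
send_rows([
  [[0,0,0,0.47,4.1,0,-0.26],[0,0,0,0.47,4.1,0,-0.26],[0,0,0,0.47,4.1,0,-0.26],[0,0,0,0.47,4.1,0,-0.26],[0,0,0,0.47,4.1,0,-0.26]],
])

```text
time_s: 19.4
position: [0.5958, 0.0086, 0.3297]
tcp_rot: [[-0.994, 0.105, -0.002], [0.105, 0.994, -0.0], [0.002, -0.0, -1.0]]
force: [0.7, 0.5, 0.3]
opening: 0.372
```

Call:
send_rows([
  [[0,0,0,0.47,4.1,0,-0.26],[0,0,8.19,0,0,0,-0.26],[0,0,8.19,0,0,0,-0.26],[0,0,8.19,0,0,0,-0.26],[0,0,8.19,0,0,0,-0.26]],
])

```text
time_s: 19.9
position: [0.5955, 0.0487, 0.3296]
tcp_rot: [[-0.776, 0.631, -0.002], [0.631, 0.776, -0.0], [0.001, -0.001, -1.0]]
force: [0.3, -0.7, -0.1]
opening: 0.37
```

Call:
send_rows([
  [[0,0,8.19,0,0,0,-0.26],[0,0,8.19,0,0,0,-0.26],[0,0,8.19,0,0,0,-0.26],[0,0,8.19,0,0,0,-0.26],[0,0,8.19,0,0,0,-0.26]],
])

```text
time_s: 20.4
position: [0.5956, 0.0484, 0.3297]
tcp_rot: [[-0.172, 0.985, -0.002], [0.985, 0.172, -0.0], [0.0, -0.002, -1.0]]
force: [-0.4, -0.4, 0.6]
opening: 0.37
```

Call:
send_rows([
  [[0,0,8.19,0,0,0,-0.26],[0,0,8.19,0,0,0,-0.26],[0,0,0,0,0,4,-0.26],[0,0,0,0,0,4,-0.26],[0,0,0,0,0,4,-0.26]],
])

```text
time_s: 20.9
position: [0.5956, 0.0483, 0.209]
tcp_rot: [[0.107, 0.994, 0.0], [0.994, -0.107, -0.0], [-0.0, 0.0, -1.0]]
force: [0.4, 0.2, 0.3]
opening: 0.369
```

Call:
send_rows([
  [[0,0,0,0,0,4,-0.26],[0,0,0,0,0,4,-0.26],[0,0,0,0,0,1,-0.26],[0,0,0,0,0,0,-0.26],[0,0,0,0,0,0,-0.26]],
])

```text
time_s: 21.4
position: [0.5967, 0.0483, 0.1213]
tcp_rot: [[0.106, 0.994, 0.001], [0.994, -0.106, -0.0], [-0.0, 0.001, -1.0]]
force: [0.2, 0.0, 0.6]
opening: 0.37
```

Run:
```python
from h import *
go([.5955,.0495,.019],-6)
M=camera_model('wrist');a=capture('wrist');cv2.imwrite('pics/w9.png',cv2.resize(a,(800,600)))
for t in('basket','sleeve'):
  for d in regions_of('wrist',t)[:2]:
   p=np.argwhere(d['mask'])[:,::-1];q=ray('wrist',p,.046 if t=='basket' else .038,M)[:,:2]
   c,sz,an=cv2.minAreaRect((q*1000).astype(np.float32));print(t,round(float(d['p']),2),np.round(c,1),np.round(sz,1),round(an,1),len(p),q.min(0),q.max(0))
```

```text
t 21.4 P [0.5967 0.0483 0.1213] open 0.37 F [0.2 0.  0.6] q [-6.1 35.6 91.1 -0.  53.2  0.1]
 yaw_y -6.11 shift cm now [ 0.11 -0.14 10.23]
  turn [ 0.08  0.02 -0.11] shift after turn [ 0.11 -0.13 10.23]
  turn [ 3.0000e-02 -1.2000e-01  1.7989e+02] shift after turn [-0.11  0.13 10.23]
basket 0.91 [545.8  55.9] [ 97.4 115.6] 83.9 7303 [0.48562183 0.0031228 ] [0.60567544 0.10783207]
sleeve 0.81 [595.5  47.1] [58.1 14.7] 83.9 958 [0.58575622 0.01785896] [0.60568723 0.07623962]
sleeve 0.48 [673.8 162.7] [ 62.9 266. ] 83.9 20212 [0.54487109 0.14402676] [0.80773366 0.20808381]
```

View pics/w9.png

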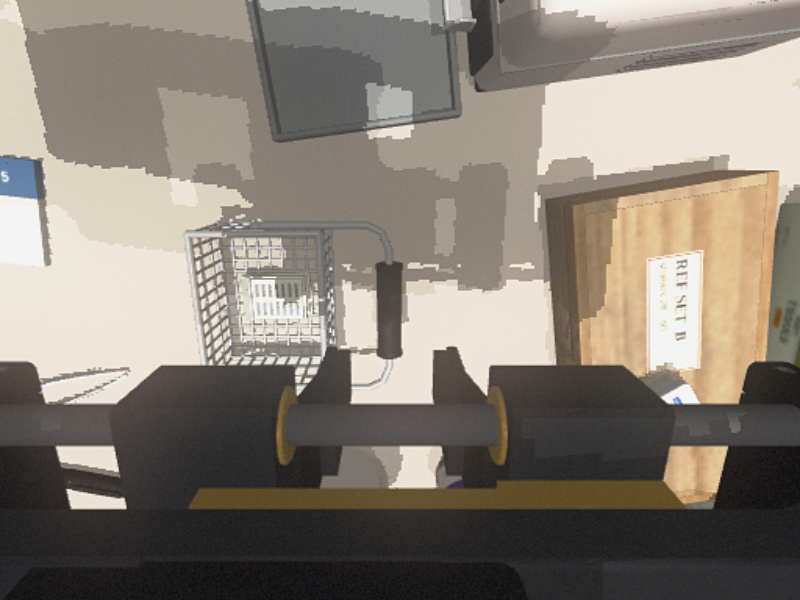

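Call:
send_rows([
  [[0,0,0,0.05,-0.12,2.5,-0.26],[0,0,0,0,0,2.5,-0.26],[0,0,0,0,0,2,-0.26],[0,0,0,0,0,1.2,-0.26],[0,0,0,0,0,0.8,-0.26]],
])

```text
time_s: 22.05
position: [0.5944, 0.049, 0.0298]
tcp_rot: [[0.106, 0.994, -0.001], [0.994, -0.106, -0.0], [-0.0, -0.001, -1.0]]
force: [-0.2, -0.3, -0.2]
opening: 0.374
```

Call:
send_rows([
  [[0,0,0,0,0,0.6,-0.26],[0,0,0,0,0,0.4,-0.26],[0,0,0,0,0,0.2,-0.26],[0,0,0,0,0,0,-0.26],[0,0,0,0,0,0,-0.26]],
])

```text
time_s: 22.55
position: [0.5941, 0.049, 0.0181]
tcp_rot: [[0.106, 0.994, -0.001], [0.994, -0.106, -0.0], [-0.0, -0.001, -1.0]]
force: [0.3, 0.4, 0.1]
opening: 0.372
```

Call:
send_rows([
  [[0,0,0,0,0,0,-1],[0,0,0,0,0,0,-1],[0,0,0,0,0,0,-1],[0,0,0,0,0,0,-1],[0,0,0,0,0,0,-1]],
])

```text
time_s: 23.05
position: [0.5946, 0.049, 0.0179]
tcp_rot: [[0.106, 0.994, -0.0], [0.994, -0.106, -0.0], [-0.0, -0.0, -1.0]]
force: [1.1, -0.3, 0.1]
opening: 0.146
```

Run:
```python
from h import *
go([.5955,.0495,.019],-6)
r=72
for a in range(10,91,10):
  t=np.radians(a);p=np.radians(a-10)
  print(a,'dx along basket x (tool y) cm',round((np.cos(t)-np.cos(p))*7.2,2),'dz',round(-(np.sin(t)-np.sin(p))*7.2,2))
```

```text
t 23.05 P [0.5946 0.049  0.0179] open 0.146 F [ 1.1 -0.3  0.1] q [-6.  44.6 94.  -0.  41.4  0.1]
 yaw_y -6.11 shift cm now [ 0.06  0.09 -0.11]
  turn [-0.01  0.02 -0.11] shift after turn [ 0.06  0.09 -0.11]
  turn [3.0000e-02 2.0000e-02 1.7989e+02] shift after turn [-0.06 -0.09 -0.11]
10 dx along basket x (tool y) cm -0.11 dz -1.25
20 dx along basket x (tool y) cm -0.32 dz -1.21
30 dx along basket x (tool y) cm -0.53 dz -1.14
40 dx along basket x (tool y) cm -0.72 dz -1.03
50 dx along basket x (tool y) cm -0.89 dz -0.89
60 dx along basket x (tool y) cm -1.03 dz -0.72
70 dx along basket x (tool y) cm -1.14 dz -0.53
80 dx along basket x (tool y) cm -1.21 dz -0.32
90 dx along basket x (tool y) cm -1.25 dz -0.11
```

Call:
send_rows([
  [[0,0,0,0,-0.03,-0.63,-1],[0,0,0,0,-0.08,-0.62,-1],[0,0,0,0,-0.13,-0.61,-1],[0,0,0,0,-0.19,-0.6,-1],[0,0,0,0,-0.53,-1.14,-1]],
])

```text
time_s: 23.55
position: [0.5843, 0.05, 0.0541]
tcp_rot: [[0.107, 0.994, -0.002], [0.994, -0.107, -0.0], [-0.0, -0.002, -1.0]]
force: [0.9, 0.1, -0.1]
opening: 0.153
```

Call:
send_rows([
  [[0,0,0,0,-0.72,-1.03,-1],[0,0,0,0,-0.89,-0.89,-1],[0,0,0,0,-1.03,-0.72,-1],[0,0,0,0,-1.14,-0.53,-1],[0,0,0,0,-1.21,-0.32,-1]],
])

```text
time_s: 24.05
position: [0.5333, 0.0555, 0.0891]
tcp_rot: [[0.106, 0.994, -0.002], [0.994, -0.106, -0.0], [-0.0, -0.002, -1.0]]
force: [0.3, -0.1, -4.7]
opening: 0.151
```

Call:
send_rows([
  [[0,0,0,0,-0.7,-0.08,-1],[0,0,0,0,-0.55,-0.03,-1],[0,0,0,0,0,0,-1],[0,0,0,0,0,0,-1],[0,0,0,0,0,0,-1]],
])

```text
time_s: 24.55
position: [0.5231, 0.0566, 0.0898]
tcp_rot: [[0.107, 0.994, -0.001], [0.994, -0.107, -0.0], [-0.0, -0.001, -1.0]]
force: [0.5, -1.1, 1.6]
opening: 0.149
```

Run:
```python
from h import *
go([.5235,.0565,.0925],-6)
M=camera_model('wrist');a=capture('wrist');cv2.imwrite('pics/w10.png',cv2.resize(a,(800,600)))
for t,z in(('basket',.046),('sleeve',.11),('cassette_a',.018)):
  for d in regions_of('wrist',t)[:1]:
   p=np.argwhere(d['mask'])[:,::-1];q=ray('wrist',p,z,M)[:,:2]
   c,sz,an=cv2.minAreaRect((q*1000).astype(np.float32));print(t,round(float(d['p']),2),np.round(c,1),np.round(sz,1),round(an,1),len(p))
```

```text
t 24.55 P [0.5231 0.0566 0.0898] open 0.149 F [ 0.5 -1.1  1.6] q [-6.000e+00  3.430e+01  1.028e+02 -0.000e+00  4.300e+01  1.000e-01]
 yaw_y -6.12 shift cm now [-0.    0.04 -0.27]
  turn [-0.05  0.02 -0.12] shift after turn [-0.    0.04 -0.27]
  turn [3.0000e-02 8.0000e-02 1.7988e+02] shift after turn [ 0.   -0.04 -0.27]
basket 0.55 [521.2  38.1] [139.1  72.6] 84.1 6397
sleeve 0.83 [523.3  53.6] [61.5 15.2] 83.9 1775
cassette_a 0.64 [523.8  57.7] [28.7 40.1] 83.9 1013
```

Call:
send_rows([
  [[0,0,0,0,0,-0.4,-1],[0,0,0,0,0,-0.8,-1],[0,0,0,0,0,-1.4,-1],[0,0,0,0,0,-2,-1],[0,0,0,0,0,-2,-1]],
])

```text
time_s: 25.25
position: [0.5214, 0.0572, 0.156]
tcp_rot: [[0.107, 0.994, -0.004], [0.994, -0.107, 0.001], [0.0, -0.004, -1.0]]
force: [0.8, 0.5, -4.8]
opening: 0.15
```

Call:
send_rows([
  [[0,0,0,0,0,-2,-1],[0,0,0,0,0,-2,-1],[0,0,0,0,0,-2,-1],[0,0,0,0,0,-1.8,-1],[0,0,0,0,0,-1.2,-1]],
])

```text
time_s: 25.75
position: [0.5222, 0.0571, 0.2469]
tcp_rot: [[0.106, 0.994, -0.002], [0.994, -0.106, 0.0], [0.0, -0.002, -1.0]]
force: [-0.2, -0.2, -5.4]
opening: 0.15
```

Call:
send_rows([
  [[0,0,0,0,0,-0.7,-1],[0,0,0,0,0,-0.3,-1],[0,0,0,0,0,0,-1],[0,0,0,0,0,0,-1],[0,0,0,0,0,0,-1]],
])

```text
time_s: 26.25
position: [0.5221, 0.0568, 0.2549]
tcp_rot: [[0.106, 0.994, -0.004], [0.994, -0.106, 0.0], [-0.0, -0.004, -1.0]]
force: [-0.6, 0.9, -4.4]
opening: 0.146
```

Run:
```python
from h import *
go([.5073,-.2291,.255],-0.9)
a=capture('side');m=camera_model('side')
for t in('basket','sleeve','cassette_a'):
  capture('side');print(t,[(np.round(d['location'],3).tolist(),round(float(d['p']),2)) for d in spot_in('side',t)[:2]])
```

```text
t 26.25 P [0.5221 0.0568 0.2549] open 0.146 F [-0.6  0.9 -4.4] q [-6.  20.3 93.9 -0.  65.9  0.1]
 yaw_y -6.11 shift cm now [-28.58   1.57  -0.  ]
  turn [-0.22  0.01 -5.21] shift after turn [-2.861e+01 -1.030e+00 -1.000e-02]
  turn [1.0000e-02 3.3000e-01 1.7479e+02] shift after turn [ 2.861e+01  1.030e+00 -1.000e-02]
basket [([0.524, 0.084, 0.197], 0.66)]
sleeve [([0.524, 0.073, 0.28], 0.63), ([0.528, 0.075, 0.275], 0.34)]
cassette_a [([0.524, 0.068, 0.171], 0.36)]
```

Call:
send_rows([
  [[0,0,-1.3,0,0,0,-1],[0,0,-1.3,0,0,0,-1],[0,0,-1.3,0,0,0,-1],[0,0,-1.3,0,0,0,-1],[0,0,0,-0.5,-0.05,0,-1]],
])

```text
time_s: 27.1
position: [0.5221, 0.0521, 0.2558]
tcp_rot: [[0.015, 1.0, -0.002], [1.0, -0.015, 0.0], [0.0, -0.002, -1.0]]
force: [-0.2, 0.0, -5.1]
opening: 0.149
```

Call:
send_rows([
  [[0,0,0,-1,-0.06,0,-1],[0,0,0,-1.5,-0.06,0,-1],[0,0,0,-2,-0.06,0,-1],[0,0,0,-2,-0.06,0,-1],[0,0,0,-2,-0.06,0,-1]],
])

```text
time_s: 27.6
position: [0.5175, -0.0353, 0.2559]
tcp_rot: [[0.017, 1.0, -0.002], [1.0, -0.017, -0.001], [-0.001, -0.002, -1.0]]
force: [-0.1, -0.4, -5.7]
opening: 0.151
```

Call:
send_rows([
  [[0,0,0,-2,-0.06,0,-1],[0,0,0,-2,-0.06,0,-1],[0,0,0,-2,-0.06,0,-1],[0,0,0,-2,-0.06,0,-1],[0,0,0,-2,-0.06,0,-1]],
])

```text
time_s: 28.1
position: [0.5126, -0.1354, 0.2559]
tcp_rot: [[0.017, 1.0, -0.002], [1.0, -0.017, -0.001], [-0.001, -0.002, -1.0]]
force: [0.7, 0.2, -5.8]
opening: 0.148
```

Call:
send_rows([
  [[0,0,0,-2,-0.06,0,-1],[0,0,0,-2,-0.06,0,-1],[0,0,0,-2,-0.06,0,-1],[0,0,0,-1.6,-0.06,0,-1],[0,0,0,-1,-0.05,0,-1]],
])

```text
time_s: 28.6
position: [0.5085, -0.2214, 0.2559]
tcp_rot: [[0.018, 1.0, -0.002], [1.0, -0.018, -0.001], [-0.001, -0.002, -1.0]]
force: [0.2, -0.1, -4.5]
opening: 0.15
```

Call:
send_rows([
  [[0,0,0,-0.7,-0.05,0,-1],[0,0,0,-0.3,-0.03,0,-1],[0,0,0,0,0,0,-1],[0,0,0,0,0,0,-1],[0,0,0,0,0,0,-1]],
])

```text
time_s: 29.1
position: [0.5079, -0.2283, 0.2559]
tcp_rot: [[0.015, 1.0, -0.002], [1.0, -0.015, 0.0], [0.0, -0.002, -1.0]]
force: [0.0, -0.4, -5.3]
opening: 0.148
```

Run:
```python
from h import *
go([.5073,-.2291,.20],-0.9)
for c in('side','scene'):
  for t in('basket','sleeve','cassette_a','processor','bottle_tall','bottle_brown','dropper_bottle'):
    if t=='basket': capture(c)
    print(c,t,[(np.round(d['location'],3).tolist(),round(float(d['p']),2)) for d in spot_in(c,t)[:2]])
```

```text
t 29.1 P [ 0.5079 -0.2283  0.2559] open 0.148 F [ 0.  -0.4 -5.3] q [-35.7  22.8  89.6  -0.1  67.7 -34.8]
 yaw_y -0.86 shift cm now [-0.09 -0.05  5.59]
  turn [-0.12 -0.02  0.04] shift after turn [-0.09 -0.06  5.59]
  turn [ 2.0000e-02 -1.8000e-01 -1.7996e+02] shift after turn [0.09 0.06 5.59]
side basket [([0.509, -0.201, 0.195], 0.76)]
side sleeve [([0.512, -0.21, 0.281], 0.52)]
side cassette_a []
side processor [([0.504, -0.208, 0.083], 0.66)]
side bottle_tall [([0.552, -0.072, 0.068], 0.94)]
side bottle_brown [([0.468, -0.068, 0.065], 0.92), ([0.505, -0.21, 0.083], 0.23)]
side dropper_bottle [([0.633, -0.081, 0.042], 0.76)]
scene basket [([0.501, -0.244, 0.185], 0.86)]
scene sleeve [([0.506, -0.253, 0.284], 0.39)]
scene cassette_a [([0.508, -0.226, 0.184], 0.53)]
scene processor [([0.521, -0.246, 0.078], 0.63)]
scene bottle_tall [([0.533, -0.103, 0.091], 0.81)]
scene bottle_brown [([0.452, -0.111, 0.077], 0.6)]
scene dropper_bottle [([0.625, -0.101, 0.052], 0.55), ([0.507, -0.225, 0.186], 0.36)]
```

Call:
send_rows([
  [[0,0,0,-0.04,-0.02,0.3,-1],[0,0,0,-0.04,-0.03,0.6,-1],[0,0,0,0,0,0.8,-1],[0,0,0,0,0,0.8,-1],[0,0,0,0,0,0.8,-1]],
])

```text
time_s: 30.4
position: [0.5071, -0.2297, 0.2218]
tcp_rot: [[0.016, 1.0, -0.003], [1.0, -0.016, 0.0], [0.0, -0.003, -1.0]]
force: [0.1, 0.1, -5.7]
opening: 0.145
```

Call:
send_rows([
  [[0,0,0,0,0,0.8,-1],[0,0,0,0,0,0.7,-1],[0,0,0,0,0,0.5,-1],[0,0,0,0,0,0.3,-1],[0,0,0,0,0,0.2,-1]],
])

```text
time_s: 30.9
position: [0.5074, -0.2299, 0.1976]
tcp_rot: [[0.016, 1.0, -0.002], [1.0, -0.016, -0.0], [-0.0, -0.002, -1.0]]
force: [0.1, 0.7, -4.8]
opening: 0.153
```

Call:
send_rows([
  [[0,0,0,0,0,0,-1],[0,0,0,0,0,0,-1],[0,0,0,0,0,0,-1],[0,0,0,0,0,0,-1],[0,0,0,0,0,0,-1]],
])

```text
time_s: 31.4
position: [0.5074, -0.2299, 0.1981]
tcp_rot: [[0.016, 1.0, -0.001], [1.0, -0.016, -0.0], [-0.0, -0.001, -1.0]]
force: [0.4, 0.0, -4.7]
opening: 0.148
```

Run:
```python
from h import *
go([.5073,-.2291,.198],-0.9)
W=camera_model('wrist')
ims={c:capture(c) for c in('scene','side','wrist')}
# predicted basket box (hanging) and mouth drawn in
def proj(c,X,M):
  K=np.array(M['camera_matrix']);T=np.array(M['pose']);q=(np.array(X)-T[:3,3])@T[:3,:3]*[1,-1,-1];q=q@K.T;return q[:,:2]/q[:,2:]
P=np.array(readout.read_state()['position']);a=np.radians(-.9);R=np.array([[np.cos(a),-np.sin(a)],[np.sin(a),np.cos(a)]])
b=np.array([[-36,-46],[36,-46],[36,46],[-36,46]])/1000;m=np.array([[-50,-64],[50,-64],[50,64],[-50,64]])/1000
out=[]
for c,M,cr,f in(('scene',camera_model('scene'),(270,420,170,320),5.2),('side',camera_model('side'),(200,330,90,210),0),('wrist',W,(100,400,50,260),0)):
  pts=[(np.c_[b@R.T+P[:2],np.full(4,P[2]-.0899+h)],(0,0,255)) for h in(0,.046)]+[(np.c_[m@R.T+[.5073,-.2291],np.full(4,.092)],(255,0,0))]
  x0,x1,y0,y1=cr;s=400/(x1-x0);im=cv2.resize(ims[c][y0:y1,x0:x1],None,fx=s,fy=s,interpolation=cv2.INTER_CUBIC);im2=im.copy()
  for X,col in pts: cv2.polylines(im2,[((proj(c,X,M)-[x0,y0])*s).round().astype(int)],True,col,1)
  if c!='wrist': im=np.vstack([im2,im][:1])
  out.append(im2)
h=max(i.shape[0] for i in out[:2]);pad=lambda i,h:cv2.copyMakeBorder(i,0,h-i.shape[0],0,0,cv2.BORDER_CONSTANT)
cv2.imwrite('pics/fin.png',np.hstack([pad(i,h) for i in out[:2]]))
print(out[0].shape,out[1].shape)
for c in('scene','side'):
  capture(c)
  for t in('basket','bottle_tall','cassette_a'):
    print(c,t,[(np.round(d['location'],3).tolist(),round(float(d['p']),2)) for d in spot_in(c,t)[:1]])
```

```text
t 31.4 P [ 0.5074 -0.2299  0.1981] open 0.148 F [ 0.4  0.  -4.7] q [-35.8  26.8  93.4  -0.1  59.9 -34.9]
 yaw_y -0.91 shift cm now [ 0.08 -0.01  0.01]
  turn [-0.08  0.02 -0.01] shift after turn [ 0.08 -0.01  0.01]
  turn [4.0000e-02 1.3000e-01 1.7999e+02] shift after turn [-0.08  0.01  0.01]
(400, 400, 3) (369, 400, 3)
scene basket [([0.502, -0.246, 0.125], 0.58)]
scene bottle_tall []
scene cassette_a [([0.511, -0.23, 0.125], 0.71)]
side basket [([0.504, -0.2, 0.139], 0.74)]
side bottle_tall [([0.55, -0.073, 0.069], 0.88)]
side cassette_a [([0.511, -0.215, 0.121], 0.41)]
```

View pics/fin.png

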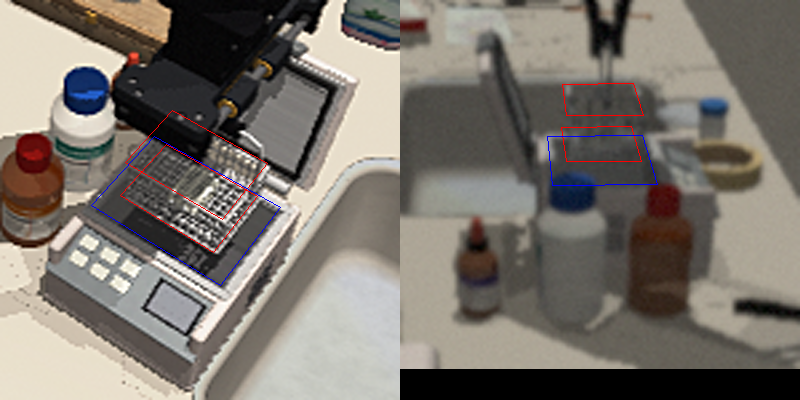

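Run:
```python
from h import *
bot.hand_in();s=readout.read_state();print(s['time_s'],s['position'],s['force'],s['opening'])
```

```text
the job is handed in; nothing more can be done
the job is handed in; nothing more can be done
```

I put both cassettes in the basket, carried it by the sleeve over the bottles, and handed the job in with the arm still holding it above the chamber mouth. It took about 31 s of the 72 s. The hand-in gives no verdict, so the figures below are my own measurements.

**Last checks, just before handing in:**

| Check | Result |
|---|---|
| Position | Gripper 0.8 mm from the mouth centre I measured (0.507, −0.229), which is good to about 2–3 mm |
| Squareness | Tool yaw −0.91° against −0.9° for the mouth |
| Height | Basket underside about 16 mm above the rim, worked out from where the gripper holds the sleeve |
| Grip | Fingers stopped at about 13 mm on the 14 mm sleeve, and the wrist carries about 4.7 N |
| Level | The outline of a level basket, drawn into the scene picture, matches the hanging basket |
| Bottles | All three within 1–2 mm of their starting places while the basket hung over the mouth; after the final lowering only the tall one was measured again |
| Cassettes | Both went into the basket one on the other; in the last pictures one shows at the basket's middle |

**What went wrong or disagreed:**
- **Hard touch:** on the first cassette the fingers came down too fast and pressed on the tray with about 72 N for a moment, below the 120 N wrist limit. I slowed the later descents.
- **Missed detection:** the network did not find the tall bottle in the last scene picture, where the bottle plainly stands, but it did find it in the side picture.
- **Basket position:** the networks' last basket positions differ by up to 46 mm along y between the two cameras. They give the middle of the visible side, so I relied on the gripper pose and the outline instead.

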